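Empty the candle moulding machine after the last pour

TASK

The candles have set, so clear the candle machine down: lift its ejector by the wooden grip bar until the pawl holds it on the top notch by itself, take every candle that has risen out of the moulds and put it in the plywood cooling tray, each resting on the tray floor, and then press the pawl's thumb plate so that the ejector sinks all the way home. The empty pouring pot must come off the warmer: at whatever point suits you, lift it by its handle and set it upright and wholly on the round cork mat. Leave the spool, the dropper bottle and the spatula where they are.

Things in the scene. Friction and masses are not known exactly. Their poses are not given: they have to be found in the camera images.
- machine: red candle moulding machine, fixed, base 420 x 130 mm. Five square wells in a row along its y axis at local y = -108, -54, 0, 54, 108 mm (x = 0), 43.5 mm wide, 80 mm deep, their mouths in a deck 164 mm above the table. Origin on the table under the middle of the row; x away from the robot, z up; ejector post, grip bar and pawl at its -y end. Some wells may be empty
- ejector (a joint): height of the ejector, m: 0 = home, stop at 0.060. Its pistons carry the candles: flush with the deck at 0, proud by the joint value. Lifting takes 6 to 16 N. A sprung pawl lets it rise and clicks under a rung at 0.025 (first notch) and 0.050 (top notch), once raised 2 mm past it, and holds it there (+-1 mm). Let go short of a notch, it sinks to the one below
- lift_grip (a point): middle of the ejector's round wooden grip bar, 18 mm thick, 90 mm long, level, along the machine's x axis, on top of the post at machine y = -188 mm; 202 mm above the table when the ejector is home, and rises with it; clear all round
- pawl (a joint): angle of the pawl in rad: 0 = sprung in under the rungs, up to 0.40 when its tail is pressed right down; about 0.2 frees the ejector, which sinks home in about 0.3 s while the plate is held down
- release_plate (a point): top of the steel thumb plate (32 x 34 mm) on the tail of the pawl, about 95 mm outboard (machine -y) of the grip bar's post and 98 mm above the table at rest. Pressed straight down with 5 to 11 N it frees the ejector after about 15 mm and meets its stop at about 29 mm; keep it down until the ejector is home. It springs back when let go
- tray: plywood cooling tray, fixed, outside 250 mm along its x axis and 220 mm along its y axis, floor 6 mm thick, walls 6 mm thick and 28 mm high. Origin under its centre on the table
- warmer: round electric warmer (switched off), fixed, white with a flat dark top plate of 176 mm diameter, 40 mm above the table. Origin on the table under its centre
- mat: round cork mat, fixed, 190 mm diameter, 8 mm thick. Origin on the table under its centre, z up
- pot: aluminium pouring pot, empty, about 0.42 kg, 112 mm diameter (118 at the rim), 94 mm high, with a stiff hoop handle that stands up over the mouth. Origin at the centre of its underside, z up; the hoop spans its y axis, pouring lip at +x. Starts on the warmer
- pot_grip (a point): middle of the round wooden grip at the top of the pot's handle, 162 mm above its underside: 20 mm thick, 84 mm long, along the pot's y axis
- spool: wooden wick spool, 60 mm diameter, 70 mm high, standing. Origin under its centre. Not part of the job: leave it where it is
- dropper: white plastic dropper bottle, 42 mm diameter, 115 mm high, standing. Origin under its centre. Leave it where it is
- spatula: spatula lying on the table beyond the machine, 260 mm long. Leave it where it is
- candle1: a cream wax candle, a square pillar 40 x 40 x 80 mm with a stepped top, 0.12 kg. Origin at the centre of its foot, z along its length towards its top; sides along its x and y, and at the start along the machine's. Starts in a well, top flush with the deck; None if absent
- candle1_mid (a point): middle of candle1, 40 mm up its axis
- candle2: a cream wax candle, a square pillar 40 x 40 x 80 mm with a stepped top, 0.12 kg. Origin at the centre of its foot, z along its length towards its top; sides along its x and y, and at the start along the machine's. Starts in a well, top flush with the deck; None if absent
- candle2_mid (a point): middle of candle2, 40 mm up its axis
- candle3: a cream wax candle, a square pillar 40 x 40 x 80 mm with a stepped top, 0.12 kg. Origin at the centre of its foot, z along its length towards its top; sides along its x and y, and at the start along the machine's. Starts in a well, top flush with the deck; None if absent
- candle3_mid (a point): middle of candle3, 40 mm up its axis
- candle4: a cream wax candle, a square pillar 40 x 40 x 80 mm with a stepped top, 0.12 kg. Origin at the centre of its foot, z along its length towards its top; sides along its x and y, and at the start along the machine's. Starts in a well, top flush with the deck; None if absent
- candle4_mid (a point): middle of candle4, 40 mm up its axis
- candle5: a cream wax candle, a square pillar 40 x 40 x 80 mm with a stepped top, 0.12 kg. Origin at the centre of its foot, z along its length towards its top; sides along its x and y, and at the start along the machine's. Starts in a well, top flush with the deck; None if absent
- candle5_mid (a point): middle of candle5, 40 mm up its axis

How it is judged:
By the outcome, as a careful person would: the job done as asked, in the order asked, and still so for the second after the job is handed in, with the robot touching nothing.
Of candle1, candle2, candle3, candle4, candle5 only 3 to 5 are there at a start; the rules pass over those that are not, and their reading is None.
At some moment in a run one of pot may be knocked a few centimetres aside while the robot is not near it.
Once in a run the grip may slacken for a moment while it holds something.
It also fails if it takes over 210 s, if anything falls off the work surface, if the arm or the gripper's body presses on something with over 40 N, if the wrist force passes 120 N, or if a joint passes its speed limit or range.

ROBOT

A 7-joint arm with a two-finger parallel gripper is mounted at the origin on the work surface. World frame = base frame: x ahead of the robot, y to its left, z up, the work surface at z = 0. Lengths are in m, angles in rad, forces in N, time in s.
With the tool pointing down it reaches from about 0.35 to 0.9 m from the base axis. Payload 19.9 kg.
Tool frame: the origin (TCP) lies between the finger pads; the fingertips stand 8 mm ahead of it and the grasp point (between the pads) lies 11 mm behind it; z points along the fingers, y is the line along which they close (so a half turn about z gives the same grasp; the last joint's range is limited). The gripper opens to 94 mm and grips with 3 to 60 N. Pads are 16 mm wide; open, the fingers measure 119 mm over their backs; the gripper's body (75 mm by 177 mm) begins 78 mm behind the grasp point.
Start: joints at [1.306, 0.417, -0.01, 1.614, 0.005, 1.111, -0.053], TCP at [0.138, -0.61, 0.213] pointing down, gripper open.
Joint ranges: [-2.81, 2.81], [-0.39, 2.02], [-1.27, 1.25], [0.06, 2.57], [-1.19, 4.33], [0.19, 2], [-2.82, 2.82]. Speed limits (rad/s): [1.89, 1.89, 2.39, 2.39, 3.01, 3.01, 3.01].

INTERFACE

Orientations are given as a unit quaternion [x, y, z, w].
In Python, from cell import robot, jaws, vision, ticket gives the robot as it stands. The module is installed in compiled form; this text tells all that it offers. Calls block until the motion is done:
- robot.goto(position, orientation): joint-space move of the TCP to a pose.
- robot.move_straight(position, rotation=None, max_speed=0.15, max_force=None): straight line of the TCP; rotation=None keeps the orientation; max_speed is the mean speed in m/s. With max_force (N) it stops when the force on the tool has changed by that much, and returns True; else False.
- robot.movej(angles): joint-space move.
- jaws.grip(opening, newtons=None): finger opening in m; newtons is the grip in N (None keeps the last); returns when the fingers have stopped.
- robot.wait(seconds).
- robot.solve_ik(position, orientation): joint angles nearest the present ones, or None.
- robot.observe(): the state.
- vision.get_image(name): name is "side" or "top" or "wrist"; returns a dict with "pixels" (480x640x3 uint8, blue, green, red), "fx", "fy", "cx", "cy" (pixels), "eye" and "orientation" of the camera in the world. Camera axes: x right, y up, looking along -z (the intrinsics and any distortion apply to the point x, -y, -z); pixel columns grow to the right and rows downward; lengths in m; the calibration is good to about 2 mm. A picture is of the moment at which its call begins. There is no depth.
A pose or a line that the arm cannot do raises robot.Unreachable and nothing moves.
- ticket.job_done(): hands the job in; it is judged then, once.
Trained networks look in the newest picture that a camera, given by its name, has taken for a name from the list of things; names that differ only in an ending like _2 or _b are one class to them, and where a whole thing is asked for, a point or a joint stands for the part that bears it (a point fixed in the world has none). Each returns a list of dicts, best first, with "confidence" (0 to 1); they miss things now and then, are a little off and sometimes report something else, mostly with a low value. They report only what shows in the picture. A call takes as long as a camera call.
- vision.silhouettes(camera, label): "mask" (480x640 bool, what is visible of it) and "at" ([column, row] in pixels, amid what is visible of it).
- vision.mark_of(camera, label): "at" ([column, row] in pixels: a listed point, or the origin of a listed thing).
The state is a dict: "t": time; "joint_positions": joint angles; "qd": joint speeds; "joint_efforts": joint torques, N m; "eef_pos": TCP position; "orientation": TCP orientation; "contact_force": force on the tool from outside, world axes, zero at the start; "wrist_torque": the same for the moment, N m; "finger_gap": finger opening in m; "grip_force": force on a finger pad.
Only numpy, scipy, OpenCV 4.12 (cv2) and the standard library are available. Lean on these libraries where they do the work, as an engineer would, in place of code of your own. Each camera call takes 0.05 s, during which the arm holds its last target. There are 200 camera calls.

## Working session

There is one attempt and no reset: what is moved stays moved. The work goes in short steps, each a Python script; the robot and the scene stay as the last script left them, time stands still between calls to the robot, and variables do not carry over. Pictures are saved under pics/ and viewed, at most 14 in all, crops included, and the job is handed in when it is done.

```bash
mkdir -p pics
cat > h.py <<'E'
import numpy as np, cv2
from scipy.spatial.transform import Rotation as R
from cell import robot, jaws, vision, ticket
def ray(im,uv):
    d=np.array([(uv[0]-im["cx"])/im["fx"],-(uv[1]-im["cy"])/im["fy"],-1.])
    return np.array(im["eye"]),R.from_quat(im["orientation"]).apply(d)
def at_z(im,uv,z):
    e,d=ray(im,uv); return e+d*(z-e[2])/d[2]
def proj(im,p):
    c=R.from_quat(im["orientation"]).inv().apply(np.array(p)-im["eye"])
    return [im["cx"]+im["fx"]*c[0]/-c[2], im["cy"]-im["fy"]*c[1]/-c[2]]
def tri(obs): # list of (im,uv)
    A=0;b=0
    for im,uv in obs:
        e,d=ray(im,uv); d/=np.linalg.norm(d); P=np.eye(3)-np.outer(d,d); A=A+P;b=b+P@e
    return np.linalg.solve(A,b)
def down(yaw): # tool z down, tool y axis along direction yaw (rad) in world
    y=np.array([np.cos(yaw),np.sin(yaw),0]); z=np.array([0,0,-1.]); x=np.cross(y,z)
    return R.from_matrix(np.c_[x,y,z]).as_quat()
def save(im,n): cv2.imwrite(f"pics/{n}.png",im["pixels"])
E
python3 - <<'E'
from h import *
Z=dict(lift_grip=.202,release_plate=.098,pot_grip=.202,mat=0,tray=0,warmer=0,machine=0,pot=.04,spool=0,dropper=0,**{f"candle{i}_mid":.124 for i in range(1,2)})
for c in("top","side"):
    im=vision.get_image(c); save(im,c+"0"); print(c,np.round(im["eye"],3),im["fx"],{k:v for k,v in im.items() if k not in("pixels","eye","orientation","fx","fy","cx","cy")})
    for k,z in Z.items():
        for m in vision.mark_of(c,k)[:5]: print(k,round(m["confidence"],2),np.round(m["at"]),np.round(at_z(im,m["at"],z),3))
E
```

```text
top [ 0.396 -0.067  1.279] 557.9974329321083 {}
lift_grip 0.84 [393. 212.] [ 0.58  -0.191  0.202]
release_plate 0.65 [434. 216.] [ 0.589 -0.292  0.098]
pot_grip 0.92 [416. 304.] [ 0.402 -0.234  0.202]
mat 0.59 [487. 276.] [ 0.467 -0.428  0.   ]
mat 0.54 [301. 226.] [ 0.581 -0.001  0.   ]
mat 0.16 [274. 227.] [0.578 0.062 0.   ]
tray 0.72 [154. 280.] [0.454 0.335 0.   ]
tray 0.53 [279. 224.] [0.584 0.05  0.   ]
tray 0.21 [403. 306.] [ 0.398 -0.235  0.   ]
machine 0.62 [306. 232.] [ 0.567 -0.013  0.   ]
pot 0.93 [404. 304.] [ 0.403 -0.232  0.04 ]
spool 0.76 [268. 303.] [0.404 0.073 0.   ]
dropper 0.83 [319. 304.] [ 0.402 -0.045  0.   ]
side [ 0.11  -1.029  1.064] 535.4910424566433 {}
lift_grip 0.87 [350. 254.] [ 0.589 -0.19   0.202]
release_plate 0.55 [365. 311.] [ 0.579 -0.287  0.098]
pot_grip 0.48 [248. 272.] [ 0.347 -0.137  0.202]
mat 0.61 [350. 397.] [ 0.466 -0.425  0.   ]
tray 0.97 [236. 215.] [0.459 0.343 0.   ]
warmer 0.77 [290. 345.] [ 0.403 -0.225  0.   ]
machine 0.57 [315. 272.] [ 0.573 -0.018  0.   ]
pot 0.64 [287. 336.] [ 0.397 -0.229  0.04 ]
pot 0.52 [312. 272.] [ 0.547 -0.051  0.04 ]
spool 0.57 [247. 274.] [0.395 0.062 0.   ]
dropper 0.58 [263. 299.] [ 0.401 -0.048  0.   ]
dropper 0.22 [367. 312.] [ 0.63  -0.216  0.   ]
```

View pics/top0.png

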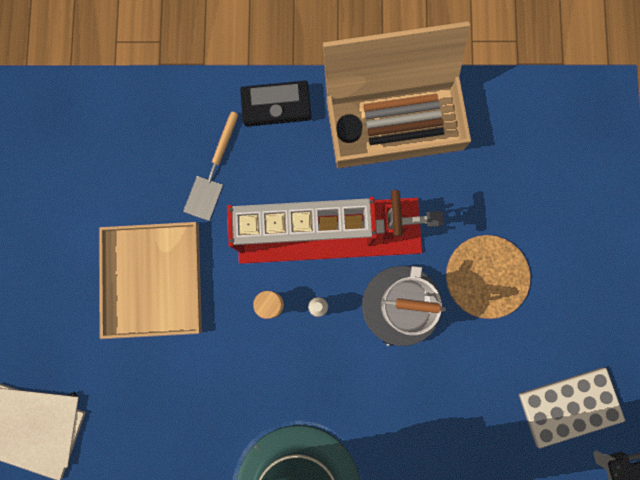

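View pics/side0.png

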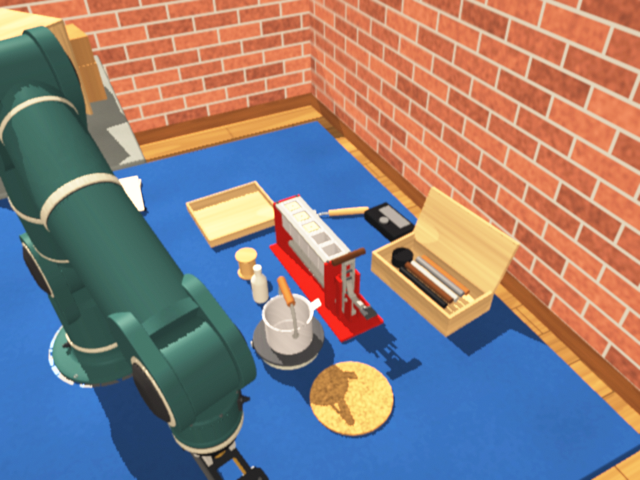

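The top view shows candles at columns 248, 275 and 302 (row ~223), which are wells +108, +54 and 0. The wells at 330 and 355 are empty. The pot handle runs roughly along world y, from (397,301) to (443,309). Pot first: hover and look from close by.

```bash
cat >> h.py <<'E'
def q_for(p,yaw):
    best=None
    for k in(0,np.pi):
        q=down(yaw+k); s=robot.solve_ik(p,q)
        if s is not None and (best is None or abs(s[6])<best[0]): best=(abs(s[6]),q)
    if best is None: raise SystemExit(f"no ik {p} {yaw}")
    return best[1]
def go(p,yaw): robot.goto(p,q_for(p,yaw))
def st():
    s=robot.observe(); print("t",round(s["t"],1),"p",np.round(s["eef_pos"],4),"F",np.round(s["contact_force"],1),"gap",round(s["finger_gap"],4),"gf",round(s["grip_force"],1)); return s
E
python3 - <<'E'
from h import *
im=vision.get_image("top")
for k in range(1,6):
    for m in vision.mark_of("top",f"candle{k}")[:4]: print(k,round(m["confidence"],2),np.round(m["at"],1),np.round(at_z(im,m["at"],.084),3))
for uv in [(248,223.5),(275,222.5),(302,221.5),(329,220),(355,218.5)]: print(np.round(at_z(im,uv,.164),3))
s=robot.observe(); p=np.array(s["eef_pos"]); robot.move_straight(p+[0,0,.2])
go([.402,-.233,.34],0.1)
im=vision.get_image("wrist"); save(im,"w1"); print(np.round(im["eye"],3))
for m in vision.mark_of("wrist","pot_grip")[:3]: print(round(m["confidence"],2),np.round(m["at"]),np.round(at_z(im,m["at"],.202),4))
st()
E
```

```text
1 0.87 [302.5 226.4] [ 0.568 -0.009  0.084]
1 0.75 [275.  227.7] [0.565 0.051 0.084]
1 0.66 [253.6 231. ] [0.557 0.097 0.084]
2 0.87 [302.5 226.4] [ 0.568 -0.009  0.084]
2 0.75 [275.  227.7] [0.565 0.051 0.084]
2 0.66 [253.6 231. ] [0.557 0.097 0.084]
3 0.87 [302.5 226.4] [ 0.568 -0.009  0.084]
3 0.75 [275.  227.7] [0.565 0.051 0.084]
3 0.66 [253.6 231. ] [0.557 0.097 0.084]
4 0.87 [302.5 226.4] [ 0.568 -0.009  0.084]
4 0.75 [275.  227.7] [0.565 0.051 0.084]
4 0.66 [253.6 231. ] [0.557 0.097 0.084]
5 0.87 [302.5 226.4] [ 0.568 -0.009  0.084]
5 0.75 [275.  227.7] [0.565 0.051 0.084]
5 0.66 [253.6 231. ] [0.557 0.097 0.084]
[0.562 0.097 0.164]
[0.564 0.043 0.164]
[ 0.566 -0.012  0.164]
[ 0.57  -0.066  0.164]
[ 0.573 -0.119  0.164]
[ 0.395 -0.169  0.512]
0.96 [317. 232.] [ 0.3983 -0.2354  0.202 ]
t 4.8 p [ 0.4018 -0.2339  0.34  ] F [ 1.9 -0.9  0. ] gap 0.0937 gf 0.0
```

View pics/w1.png

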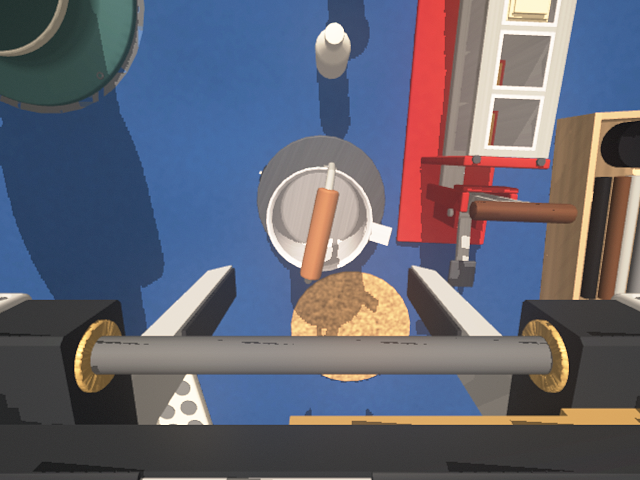

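The wrist view shows the handle grip running from (328,192) to (311,277). The grip bar spans (477,210) to (576,213) and the thumb plate is near (463,272).

Run:
```python
from h import *
im=vision.get_image("wrist")
a,b=at_z(im,(328,192),.202),at_z(im,(311,277),.202); d=b-a; print("handle",np.round(a,3),np.round(b,3))
g1,g2=at_z(im,(477,210),.202),at_z(im,(576,213),.202); print("bar",np.round(g1,3),np.round(g2,3),"plate",np.round(at_z(im,(463,272),.098),3))
m=vision.mark_of("wrist","pot_grip")[0]; g=at_z(im,m["at"],.202)
c=(g+(a+b)/2)/2; print("c",c)
yaw=np.arctan2(d[1],d[0])+np.pi/2; yaw=(yaw+np.pi/2)%np.pi-np.pi/2; print("yaw",yaw)
jaws.grip(.06)
q=q_for([c[0],c[1],.26],yaw); robot.goto([c[0],c[1],.26],q)
robot.move_straight([c[0],c[1],.193],max_speed=.06,max_force=10); st()
jaws.grip(0.0,40); st()
robot.move_straight([c[0],c[1],.30],max_speed=.1); st()
robot.move_straight([.4665,-.4265,.30],max_speed=.12); st()
im=vision.get_image("top"); save(im,"t1")
```

```text
handle [ 0.404 -0.198  0.202] [ 0.397 -0.278  0.202]
bar [ 0.539 -0.2    0.202] [ 0.629 -0.194  0.202] plate [ 0.586 -0.29   0.098]
c [ 0.39840377 -0.2370003   0.202     ]
yaw -0.09618890277692982
t 7.3 p [ 0.3986 -0.2371  0.1933] F [-0.7  0.6 -0.1] gap 0.0601 gf 0.0
t 8.0 p [ 0.3985 -0.237   0.193 ] F [1.  0.2 0.4] gap 0.0187 gf 40.0
t 9.2 p [ 0.3982 -0.2369  0.2994] F [ 0.4  0.2 -4. ] gap 0.0191 gf 40.0
t 11.0 p [ 0.4665 -0.4261  0.3002] F [ 0.1 -0.1 -4.5] gap 0.0192 gf 40.0
```

Run:
```python
from h import *
s=st()
robot.move_straight([.4665,-.4265,.175],max_speed=.08); st()
print(robot.move_straight([.4665,-.4265,.157],max_speed=.02,max_force=3)); s=st()
jaws.grip(.05); p=np.array(s["eef_pos"])
robot.move_straight(p+[0,0,.15],max_speed=.12)
for c in("top","wrist"):
    im=vision.get_image(c)
    for k,z in(("mat",.0),("pot",.008),("pot_grip",.17),("lift_grip",.202),("release_plate",.098)):
        for m in vision.mark_of(c,k)[:1]: print(c,k,round(m["confidence"],2),np.round(at_z(im,m["at"],z),3))
    save(im,c+"2")
```

```text
t 11.1 p [ 0.4665 -0.4261  0.3002] F [-0.2  0.6 -3.1] gap 0.0192 gf 40.0
t 12.8 p [ 0.4667 -0.4266  0.1754] F [-0.1  0.6 -4.3] gap 0.0192 gf 40.0
True
t 13.5 p [ 0.4668 -0.4264  0.161 ] F [ 2.7 -0.7  5. ] gap 0.0189 gf 40.0
top mat 0.18 [0.58  0.056 0.   ]
top pot 0.72 [ 0.467 -0.414  0.008]
top pot_grip 0.56 [ 0.469 -0.426  0.17 ]
top lift_grip 0.76 [ 0.578 -0.191  0.202]
top release_plate 0.92 [ 0.589 -0.29   0.098]
wrist pot 0.59 [ 0.467 -0.426  0.008]
wrist pot_grip 0.81 [ 0.466 -0.427  0.17 ]
wrist release_plate 0.95 [ 0.584 -0.292  0.098]
```

View pics/wrist2.png

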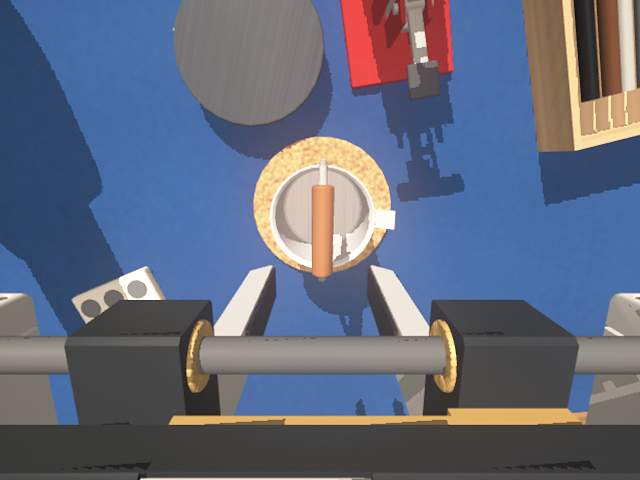

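The pot is centred on the mat. Next, the ejector.

Run:
```python
from h import *
go([.58,-.196,.33],np.pi/2+.055)
im=vision.get_image("wrist"); save(im,"w3")
for k,z in(("lift_grip",.202),("release_plate",.098),("candle1_mid",.124),("machine",0)):
    for m in vision.mark_of("wrist",k)[:3]: print(k,round(m["confidence"],2),np.round(m["at"]),np.round(at_z(im,m["at"],z),4))
```

```text
lift_grip 0.63 [322. 239.] [ 0.5758 -0.1974  0.202 ]
release_plate 0.59 [400. 216.] [ 0.5836 -0.2899  0.098 ]
release_plate 0.53 [31. 77.] [0.7132 0.1237 0.098 ]
machine 0.92 [191. 205.] [ 0.5685 -0.0077  0.    ]
```

View pics/w3.png

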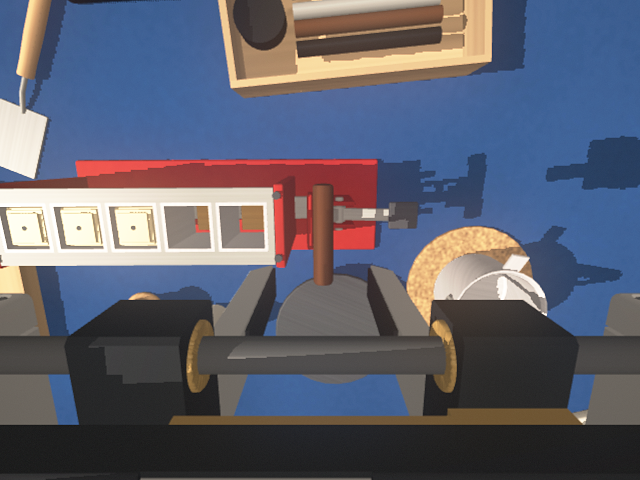

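The bar runs from (322,184) to (323,284), aligned with the tool. The wells are at row 227, columns 25 to 243.

Run:
```python
from h import *
im=vision.get_image("wrist")
for u in(25,79,133,188,243): print(np.round(at_z(im,(u,227),.164),4))
a,b=at_z(im,(322,186),.205),at_z(im,(323,283),.205); c=(a+b)/2; print(a,b,c)
jaws.grip(.06)
x,y=c[:2]
robot.move_straight([x,y,.26],max_speed=.12)
robot.move_straight([x,y,.195],max_speed=.06,max_force=10); st()
jaws.grip(0,60); s=st(); p=np.array(s["eef_pos"])
for dz in(.02,.04,.0555):
    print(robot.move_straight(p+[0,0,dz],max_speed=.04,max_force=35)); st()
robot.wait(.3)
robot.move_straight(p+[0,0,.051],max_speed=.03,max_force=12); st()
im=vision.get_image("side"); save(im,"s4")
```

```text
[0.5627 0.097  0.164 ]
[0.5656 0.0435 0.164 ]
[ 0.5685 -0.0101  0.164 ]
[ 0.5715 -0.0646  0.164 ]
[ 0.5745 -0.1192  0.164 ]
[ 0.6223818  -0.19500628  0.205     ] [ 0.53533412 -0.20071905  0.205     ] [ 0.57885796 -0.19786267  0.205     ]
t 20.4 p [ 0.5791 -0.1979  0.1954] F [0.2 0.5 0.3] gap 0.0601 gf 0.0
t 21.2 p [ 0.5788 -0.1981  0.195 ] F [ 0.6 -1.1 -0.3] gap 0.0162 gf 60.0
False
t 21.9 p [ 0.5788 -0.198   0.2148] F [ 1.6 -0.6 -3.8] gap 0.0168 gf 60.0
False
t 22.5 p [ 0.5788 -0.198   0.2349] F [ 2.4 -1.6 -6.4] gap 0.0165 gf 60.0
False
t 23.1 p [ 0.5788 -0.198   0.2504] F [ 1.9 -0.9 -6.4] gap 0.0169 gf 60.0
t 23.6 p [ 0.5788 -0.198   0.2457] F [ 2.5 -0.6 -7.8] gap 0.0167 gf 60.0
```

Run:
```python
from h import *
s=robot.observe(); p=np.array(s["eef_pos"])
for z in(.2445,.2435):
    robot.move_straight([p[0],p[1],z],max_speed=.02); s=st()
im=vision.get_image("side"); save(im,"s4")
for m in vision.mark_of("side","lift_grip")[:2]:print(m)
print(proj(im,[.5788,-.198,.252]),proj(im,[.5788,-.198,.227]))
```

```text
t 23.9 p [ 0.5789 -0.198   0.2448] F [ 0.3  0.  -2.6] gap 0.0164 gf 60.0
t 24.2 p [ 0.5789 -0.198   0.2445] F [-4.7  1.   8.7] gap 0.0166 gf 60.0
{'at': [348.0, 240.2], 'confidence': 0.9}
[np.float64(348.5781522060023), np.float64(241.11059215655257)] [np.float64(348.35666330024566), np.float64(249.15269682363862)]
```

The pawl took the load at the top notch. Release and look at the risen candles.

Run:
```python
from h import *
s=robot.observe(); p=np.array(s["eef_pos"])
jaws.grip(.05); robot.move_straight(p+[0,0,.09],max_speed=.15)
go([.565,.043,.32],.055)
im=vision.get_image("wrist"); save(im,"w5")
for m in vision.mark_of("wrist","candle1_mid")[:5]: print(round(m["confidence"],2),np.round(m["at"]),np.round(at_z(im,m["at"],.174),4))
im=vision.get_image("side"); cv2.imwrite("pics/s5.png",cv2.resize(im["pixels"][150:350,200:420],None,fx=2.7,fy=2.7))
im=vision.get_image("top")
for m in vision.mark_of("top","candle1_mid")[:5]: print(round(m["confidence"],2),np.round(m["at"]),np.round(at_z(im,m["at"],.174),4))
m=vision.mark_of("side","lift_grip")[0];print(m)
```

```text
0.27 [324. 272.] [5.697e-01 1.000e-04 1.740e-01]
{'at': [351.0, 237.7], 'confidence': 0.97}
```

View pics/s5.png

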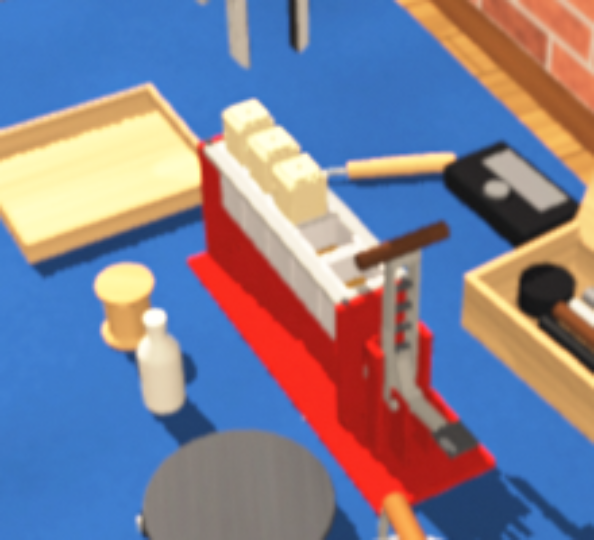

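View pics/w5.png

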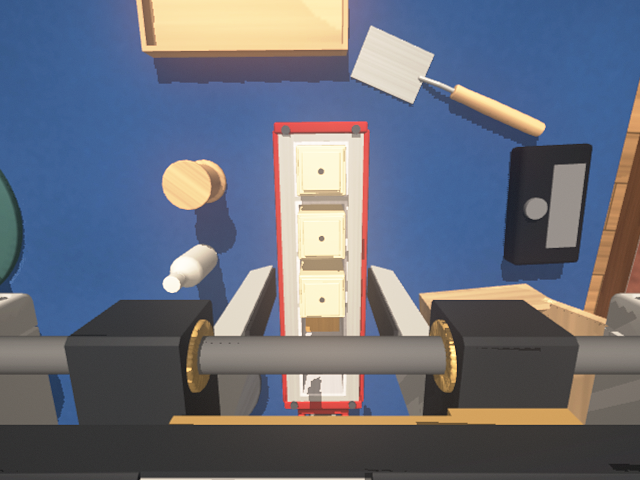

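All three candles stand risen and held. The wicks are at (321,171), (321,238) and (322,300).

```bash
cat >> h.py <<'E'
TR=np.array([.457,.338]); TY=.045
def place(c,ly):
    x,y=c; q=q_for([x,y,.28],.055)
    jaws.grip(.07); robot.goto([x,y,.27],q)
    robot.move_straight([x,y,.180],max_speed=.1,max_force=8); st()
    jaws.grip(0,30); robot.wait(.1); st()
    robot.move_straight([x,y,.275],max_speed=.08); s=st()
    if s["finger_gap"]<.03: print("LOST"); return
    t=TR+R.from_euler("z",TY).apply([0,ly,0])[:2]
    robot.move_straight([t[0],t[1],.275],max_speed=.15); s=st()
    if s["finger_gap"]<.03: print("LOST"); return
    robot.move_straight([t[0],t[1],.075],max_speed=.12)
    print("touch",robot.move_straight([t[0],t[1],.045],max_speed=.02,max_force=4)); s=st()
    jaws.grip(.065); p=np.array(s["eef_pos"])
    robot.move_straight([p[0],p[1],.25],max_speed=.15)
E
python3 - <<'E'
from h import *
im=vision.get_image("wrist")
C=[at_z(im,uv,.212)[:2] for uv in((321,171),(321,238),(322,300))]
print(np.round(C,4)); np.save("C.npy",C)
place(C[0],.065)
im=vision.get_image("wrist"); save(im,"w6")
E
```

```text
[[ 0.562   0.0978]
 [ 0.5649  0.0434]
 [ 0.5687 -0.0116]]
t 29.1 p [0.5623 0.0979 0.1806] F [-0.1  0.4  0.4] gap 0.0699 gf 0.0
t 29.8 p [0.5621 0.0978 0.1801] F [0.1 0.7 1.1] gap 0.0399 gf 30.0
t 31.1 p [0.5618 0.0977 0.2745] F [ 0.  -0.4 -0.9] gap 0.0397 gf 30.0
t 33.4 p [0.4544 0.4024 0.275 ] F [ 0.1  0.2 -1.1] gap 0.0399 gf 30.0
touch True
t 36.3 p [0.454  0.403  0.0522] F [-0.4 -0.2  6.6] gap 0.04 gf 30.0
```

View pics/w6.png

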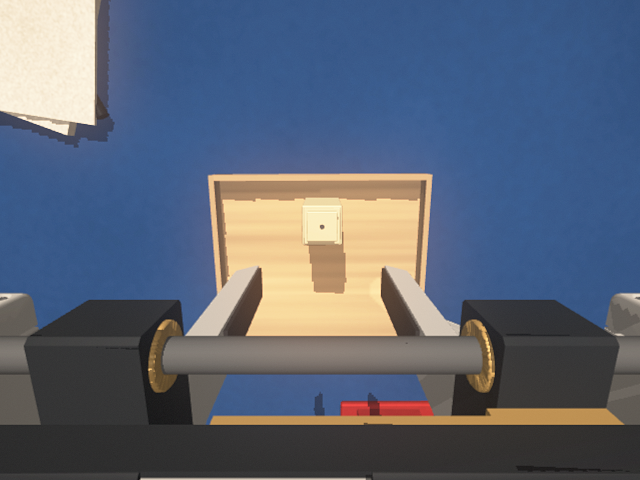

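Candle 1 stands upright in the tray at (322,225), clear of the walls. Now the other two.

Run:
```python
from h import *
C=np.load("C.npy")
place(C[1],0.0); place(C[2],-.065)
go([.46,.25,.34],.055)
im=vision.get_image("wrist"); save(im,"w7")
im=vision.get_image("top"); save(im,"t7")
```

```text
t 41.2 p [0.5653 0.0435 0.1806] F [-0.3  0.   0.2] gap 0.0703 gf 0.0
t 41.9 p [0.565  0.0433 0.1801] F [ 0.  -0.6  1.2] gap 0.0403 gf 30.0
t 43.2 p [0.5647 0.0433 0.2745] F [-1.   0.4 -0.1] gap 0.0397 gf 30.0
t 45.5 p [0.4573 0.3375 0.275 ] F [-0.3 -0.5 -1.7] gap 0.0402 gf 30.0
touch True
t 48.4 p [0.457  0.3381 0.0522] F [-0.8 -1.1  6.4] gap 0.0397 gf 30.0
t 53.2 p [ 0.5691 -0.0115  0.1806] F [0.2 0.5 0. ] gap 0.0701 gf 0.0
t 53.8 p [ 0.5688 -0.0116  0.1801] F [-0.1 -1.2  2. ] gap 0.0399 gf 30.0
t 55.2 p [ 0.5685 -0.0116  0.2745] F [ 0.3 -0.4 -1.4] gap 0.0397 gf 30.0
t 57.4 p [0.4602 0.2725 0.2749] F [ 0.2 -0.1 -2.3] gap 0.0401 gf 30.0
touch True
t 60.2 p [0.4599 0.2731 0.0521] F [-2.  -0.   5.1] gap 0.0398 gf 30.0
```

View pics/w7.png

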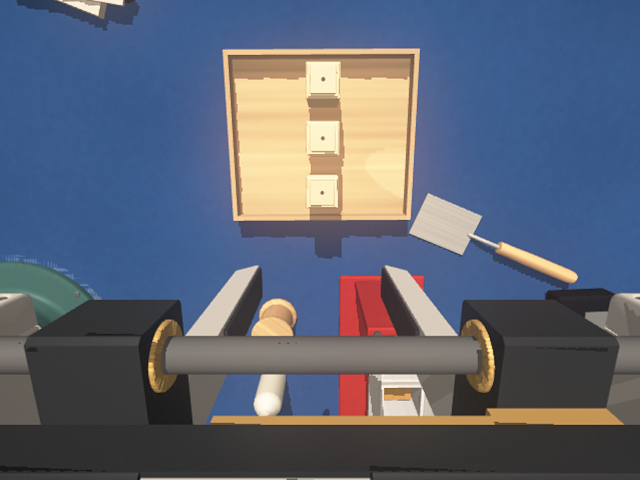

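View pics/t7.png

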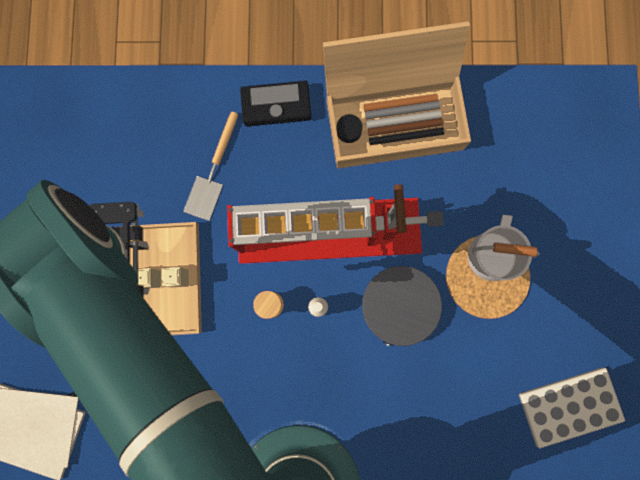

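All five wells are empty and three candles stand in the tray. The pot has been knocked towards +x and overhangs the mat (its grip is at about (516,250) in the top view), so I'll re-place it, then press the plate.

Run:
```python
from h import *
im=vision.get_image("top"); g=at_z(im,(516,250),.17); print(np.round(g,3))
go([g[0],g[1],.33],0.1)
im=vision.get_image("wrist"); save(im,"w8")
for k,z in(("pot_grip",.17),("pot",.008),("mat",0)):
    for m in vision.mark_of("wrist",k)[:2]: print(k,round(m["confidence"],2),np.round(m["at"]),np.round(at_z(im,m["at"],z),4))
```

```text
[ 0.51  -0.438  0.17 ]
pot_grip 0.63 [319. 225.] [ 0.5077 -0.4356  0.17  ]
pot 0.7 [319. 203.] [ 0.5072 -0.4346  0.008 ]
mat 0.92 [292. 194.] [ 0.4677 -0.4276  0.    ]
```

View pics/w8.png

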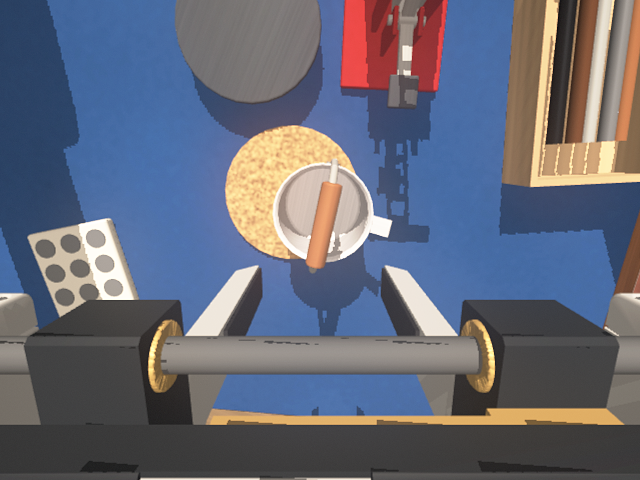

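The pot is upright with its handle from (333,185) to (316,266), about 4 cm off the mat centre. Regrasp and centre it.

Run:
```python
from h import *
im=vision.get_image("wrist")
a,b=at_z(im,(333,185),.17),at_z(im,(316,266),.17); d=b-a; c=((a+b)/2+[.5077,-.4356,.17])/2; print(np.round(c,4))
yaw=np.arctan2(d[1],d[0])+np.pi/2; yaw=(yaw+np.pi/2)%np.pi-np.pi/2; print("yaw",yaw)
jaws.grip(.06)
q=q_for([c[0],c[1],.25],yaw); robot.goto([c[0],c[1],.25],q)
robot.move_straight([c[0],c[1],.161],max_speed=.06,max_force=10); st()
jaws.grip(0.0,40); st()
robot.move_straight([c[0],c[1],.2],max_speed=.08); st()
robot.move_straight([.467,-.427,.2],max_speed=.08); st()
robot.move_straight([.467,-.427,.172],max_speed=.05)
print(robot.move_straight([.467,-.427,.15],max_speed=.02,max_force=3)); s=st()
jaws.grip(.05); p=np.array(s["eef_pos"])
robot.move_straight(p+[0,0,.15],max_speed=.12)
im=vision.get_image("wrist"); save(im,"w9")
for k,z in(("pot_grip",.17),("pot",.008),("mat",0),("release_plate",.098)):
    for m in vision.mark_of("wrist",k)[:1]: print(k,round(m["confidence"],2),np.round(m["at"]),np.round(at_z(im,m["at"],z),4))
```

```text
[ 0.5103 -0.4365  0.17  ]
yaw -0.10064960158367908
t 68.0 p [ 0.5104 -0.4366  0.1614] F [-0.5  0.4 -0.7] gap 0.0604 gf 0.0
t 68.7 p [ 0.5104 -0.4365  0.1611] F [ 0.9 -0.9  0. ] gap 0.0189 gf 40.0
t 69.3 p [ 0.5101 -0.4365  0.1999] F [ 0.5  0.1 -3.6] gap 0.019 gf 40.0
t 70.0 p [ 0.4673 -0.427   0.2001] F [-0.3 -0.1 -4. ] gap 0.0191 gf 40.0
True
t 71.4 p [ 0.4675 -0.427   0.1607] F [ 1.4 -0.6  2.9] gap 0.0189 gf 40.0
pot_grip 0.78 [321. 229.] [ 0.467  -0.4244  0.17  ]
pot 0.92 [323. 207.] [ 0.4695 -0.4275  0.008 ]
```

Run:
```python
from h import *
jaws.grip(0,20)
x,y=.584,-.2925
go([x,y,.22],.055)
robot.move_straight([x,y,.115],max_speed=.1,max_force=10); st()
for z in(.1,.09,.082): print(robot.move_straight([x,y,z],max_speed=.03,max_force=25)); st()
robot.wait(1.5); st()
im=vision.get_image("side"); save(im,"s10")
print(vision.mark_of("side","lift_grip")[:2], proj(im,[.5788,-.198,.202]),proj(im,[.5788,-.198,.252]))
```

```text
t 76.6 p [ 0.5844 -0.2926  0.1157] F [-0.1 -0.2  0.6] gap 0.0005 gf 0.0
False
t 77.2 p [ 0.584  -0.2925  0.1   ] F [ 0.7 -2.   1.4] gap 0.0003 gf 1.2
False
t 77.7 p [ 0.5839 -0.2922  0.0898] F [-1.1 -0.6  1.4] gap 0.0003 gf 0.9
False
t 78.2 p [ 0.584  -0.2923  0.0818] F [0.4 0.3 2.8] gap 0.0005 gf 0.8
t 79.7 p [ 0.584  -0.2925  0.082 ] F [-0.2  0.   2.5] gap 0.0005 gf 0.8
[{'at': [349.9, 254.0], 'confidence': 0.63}, {'at': [235.8, 203.3], 'confidence': 0.43}] [np.float64(348.14080674186346), np.float64(256.99029496272533)] [np.float64(348.5781522060023), np.float64(241.11059215655257)]
```

View pics/s10.png

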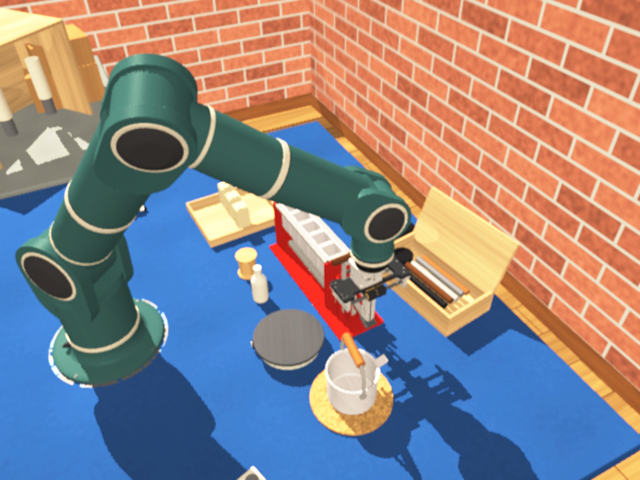

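The bar now reads row 254, its home value at the start. I'll press a little deeper to be sure, then retract and check.

Run:
```python
from h import *
x,y=.584,-.2925
print(robot.move_straight([x,y,.077],max_speed=.02,max_force=15)); st(); robot.wait(1); 
robot.move_straight([x,y,.2],max_speed=.1)
robot.move_straight([.5,-.30,.36],max_speed=.2)
go([.40,-.12,.40],.055)
for c in("side","top"):
    im=vision.get_image(c); save(im,c+"11")
    for k,z in(("lift_grip",.202),("release_plate",.098),("pot",.008),("pot_grip",.17),("mat",0),("spool",0),("dropper",0)):
        for m in vision.mark_of(c,k)[:1]: print(c,k,round(m["confidence"],2),np.round(m["at"]),np.round(at_z(im,m["at"],z),3))
st()
s=cv2.imread("pics/side11.png")[150:450,170:450]; t=cv2.imread("pics/top11.png")[150:450,60:560]
cv2.imwrite("pics/c11.png",np.hstack([s,t]))
```

```text
True
t 80.0 p [ 0.5845 -0.2924  0.0783] F [-4.6  2.4 16.7] gap 0.0002 gf 7.2
side lift_grip 0.57 [350. 253.] [ 0.59  -0.189  0.202]
side release_plate 0.59 [367. 311.] [ 0.583 -0.287  0.098]
side pot 0.81 [352. 392.] [ 0.473 -0.42   0.008]
side pot_grip 0.73 [352. 349.] [ 0.469 -0.422  0.17 ]
side spool 0.74 [248. 273.] [0.402 0.067 0.   ]
side dropper 0.91 [260. 300.] [ 0.391 -0.05   0.   ]
top lift_grip 0.93 [394. 213.] [ 0.578 -0.192  0.202]
top release_plate 0.61 [434. 218.] [ 0.586 -0.292  0.098]
top pot 0.75 [486. 276.] [ 0.466 -0.423  0.008]
top pot_grip 0.93 [508. 271.] [ 0.469 -0.422  0.17 ]
top mat 0.5 [485. 275.] [ 0.47  -0.422  0.   ]
top spool 0.81 [269. 304.] [0.4  0.07 0.  ]
top dropper 0.65 [317. 305.] [ 0.399 -0.041  0.   ]
t 85.1 p [ 0.4  -0.12  0.4 ] F [-0.6 -0.  -0.1] gap 0.0005 gf 0.0
```

View pics/c11.png

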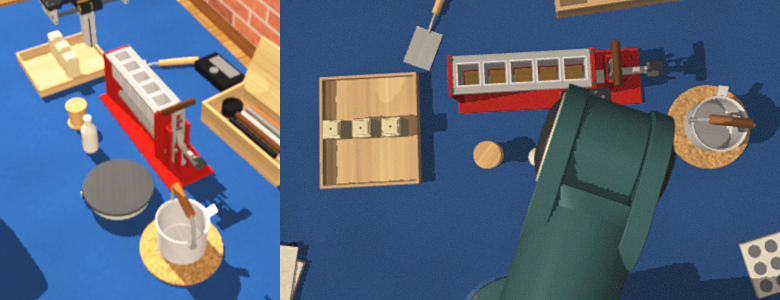

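The picture shows the ejector home, three candles upright in the tray, and the pot centred on the mat. The spool, dropper and spatula have not moved.

```bash
python3 -c "
from h import *
print(ticket.job_done())"
```

```text
the job is handed in; nothing more can be done
None
```

I handed the job in at about 85 s: the ejector went up to its top notch and is back home, all three candles stand on the tray floor, and the pot is upright and centred on the mat (re-centred after it was knocked off-centre). The spool, dropper bottle and spatula were left alone.

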